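Measure the finish samples on the stage plate

ROBOT

A 7-joint arm with a two-finger parallel gripper is mounted at the origin on a cart in front of the work surface, level with it; the furniture and walls round the work are solid. World frame = base frame: x ahead of the robot, y to its left, z up, the work surface at z = 0. Lengths are in m, angles in rad, forces in N, time in s.
With the tool pointing down it reaches from about 0.4 to 0.875 m from the base axis. Payload 6.5 kg.
Tool frame: the origin (TCP) lies midway between the tips of the shut fingers; the grasp point (between the pads) lies 19 mm behind it (manip.pinch_z is the distance from the TCP to the grasp point, in m); z points along the fingers, y is the line along which they close (so a half turn about z gives the same grasp; the last joint's range is limited). The gripper opens to 88 mm and grips with 3 to 60 N. Pads are 18 mm wide; open, the fingers measure 123 mm over their backs; the gripper's body (75 mm by 187 mm) begins 45 mm behind the grasp point.
Start: joints at [-1.317, 0.536, -0.004, 1.538, 0.003, 1.067, -0.071], TCP at [0.204, 0.617, 0.239] pointing down, gripper open.
Joint ranges: [-2.7, 2.7], [-0.37, 2.16], [-1.27, 1.26], [0.24, 2.4], [-1.31, 4.45], [0.19, 1.91], [-2.76, 2.76]. Speed limits (rad/s): [2.39, 2.39, 3.14, 3.14, 3.14, 3.14, 3.14].

INTERFACE

Orientations are given as a 3x3 rotation matrix whose columns are the frame's x, y, z axes.
In Python, from plant import manip, hand, camera gives the robot as it stands. Calls block until the motion is done:
- manip.reach(position, orientation): joint-space move of the TCP to a pose.
- manip.line_to(position, v=0.15, attitude=None): straight line of the TCP; attitude=None keeps the orientation; v is the mean speed in m/s.
- manip.set_joints(angles): joint-space move.
- hand.set_gripper(opening, newtons=None): opening from 0.0 (shut) to 1.0 (fully open); newtons is the grip in N (None keeps the last); returns when the fingers have stopped.
- manip.pause(seconds).
- manip.inverse_kinematics(position, orientation): joint angles nearest the present ones, or None.
- manip.get_state(): the state.
- camera(name): name is "side" or "top" or "wrist"; returns a dict with "image" (420x560x3 uint8, red, green, blue), "fov_y" (degrees; the focal length in pixels is half the picture's height over the tangent of half this angle, whatever the lens; pixels are square), "cx", "cy" (the principal point, pixels), "T" (4x4, takes a point from camera to world coordinates). Camera axes: x right, y down, z forward; pixel columns grow to the right and rows downward; lengths in m; the calibration is good to about 2 mm. A picture is of the moment at which its call begins. There is no depth.
A pose or a line that the arm cannot do raises manip.PlanningError and nothing moves.
- manip.job_done(): hands the job in; it is judged then, once.
The state is a dict: "t": time; "q": joint angles; "joint_velocities": joint speeds; "tau": joint torques, N m; "position": TCP position; "tool_rot": TCP orientation; "wrist_force": force on the tool from outside, world axes, zero at the start; "ft_torque": the same for the moment, N m; "grip_width": opening from 0.0 (shut) to 1.0 (fully open); "grasp_force": force on a finger pad.
Only numpy, scipy, OpenCV 4.12 (cv2) and the standard library are available. Lean on these libraries where they do the work, as an engineer would, in place of code of your own. Each camera call takes 0.05 s, during which the arm holds its last target. There are 200 camera calls.

TASK

Lay every moulding sample that is here on the stage plate, one to a bay, lengthwise between its orange stop pins and centred on the crossed lines. When all lie there, take the colour reader and hold it level and steady for two seconds with its window about 30 mm above the middle of each sample in turn, in the order gold, red, blue, dark brown (skip any that is missing). Then set the reader down in its sloped cradle, nose at the high end, with the samples still centred in their bays and the jars left alone.

Things in the scene. Friction and masses are not known exactly. Their poses are not given: they have to be found in the camera images.
- gold_moulding: picture-frame moulding sample, gilded, 158 mm long, 28 wide, 22 mm high, mitred ends, under 0.1 kg, lying flat on the table; may be absent. Origin: centre of the underside; y along its length (both ends equivalent), x across, z up
- gold_top (a point): point on the gold moulding 22 mm above its origin: the middle of its top, at which the reader is aimed
- red_moulding: picture-frame moulding sample, red, 120 long, 30 wide at the foot and 24 above, 20 mm high, under 0.1 kg, lying flat on the table; may be absent. Origin: centre of the underside; y along its length (both ends equivalent), x across, z up
- red_top (a point): point on the red moulding 20 mm above its origin: the middle of its top, at which the reader is aimed
- blue_moulding: picture-frame moulding sample, blue, 120 long, 30 wide at the foot and 24 above, 20 mm high, under 0.1 kg, lying flat on the table; may be absent. Origin: centre of the underside; y along its length (both ends equivalent), x across, z up
- blue_top (a point): point on the blue moulding 20 mm above its origin: the middle of its top, at which the reader is aimed
- dark_moulding: picture-frame moulding sample, dark brown wood, 100 long, 22 wide, 18 mm high, under 0.1 kg, lying flat on the table; may be absent. Origin: centre of the underside; y along its length (both ends equivalent), x across, z up
- dark_top (a point): point on the dark moulding 18 mm above its origin: the middle of its top, at which the reader is aimed
- stage: fixed grey metal plate, 160 (x) x 310 (y) x 12 mm, origin: centre of its underside. Four bays side by side along y, 72 mm apart; samples lie along the plate's x. Each bay has four orange stop pins (10 mm across and high) at x +-34, y +-26 mm from its centre: 42 mm clear between left and right pins, 58 mm between front and rear ones, where fingers pass. Black crossed lines mark the bay centres
- bay0 (a point): centre of bay 0 on the plate's top face (plate frame x 0, y -108, z 12 mm), where the black lines cross; axes as the plate's
- bay1 (a point): centre of bay 1 on the plate's top face (plate frame x 0, y -36, z 12 mm), where the black lines cross; axes as the plate's
- bay2 (a point): centre of bay 2 on the plate's top face (plate frame x 0, y 36, z 12 mm), where the black lines cross; axes as the plate's
- bay3 (a point): centre of bay 3 on the plate's top face (plate frame x 0, y 108, z 12 mm), where the black lines cross; axes as the plate's
- reader: hand-held colour reader, a grey bar 170 (x) x 34 (y) x 30 (z) mm, about 0.18 kg, yellow nose at its +x end, screen and buttons on top (+z), balanced at its middle. Origin: centre of the underside. It starts lying flat on the table, window down
- reader_window (a point): measuring window (black disc) on the reader's underside near the nose, 68 mm along +x from its origin, looking along the reader's -z
- cradle: fixed cradle, base 165 (x) x 54 (y) x 8 mm, origin: centre of its underside. Two black saddles, 110 mm apart along x, bear the reader's underside on a slope rising 15 degrees towards +x, reader x up the slope; cheeks 18 mm high with 42 mm clear between; fingers pass in the 94 mm between saddles. A lip stands 88 mm down-slope of the seat's middle
- cradle_seat (a point): middle of the cradle's sloped seat line (cradle frame x 0, y 0, z 45 mm); the reader's origin comes here. Axes as the cradle's (not sloped)
- cradle_nose (a point): where the reader's window point comes when it rests in the cradle: 68 mm up the slope from cradle_seat (cradle frame x 66, z 63 mm)
- picture_corner (a point): nearest corner of the gilded picture on the fixed easel behind the work (world x 0.626, y 0.079, z 0.297): it juts out towards the robot at wrist height between stage and cradle; keep the hand and wrist off it
- pigment_jar: small jar of blue pigment with an ochre-yellow lid, 43 mm across, 51 high, a loose bystander behind the work, to be left alone. Origin: centre of the underside
- water_jar: clear jar 93 mm across, 83 high, a loose bystander behind the work, to be left alone. Origin: centre of the underside
- blue_jar: blue jar 57 mm across, 64 high, a loose bystander behind the work, to be left alone. Origin: centre of the underside
There are look-alikes about, which are no part of the job. Of the things that look like the cradle, the larger one is meant.

How it is judged:
On the way, in this order (a step that is already met when the one before it is completed fails the run):
1. every sample present lies released and centred in a bay (((horizontal distance between gold_moulding and bay0 below 0.009 m and z of gold_moulding in the frame of bay0 between -0.004 and 0.004 m and angle between the y axis of gold_moulding and the x axis of stage, either way round below 0.14 rad) or (horizontal distance between gold_moulding and bay1 below 0.009 m and z of gold_moulding in the frame of bay1 between -0.004 and 0.004 m and angle between the y axis of gold_moulding and the x axis of stage, either way round below 0.14 rad) or (horizontal distance between gold_moulding and bay2 below 0.009 m and z of gold_moulding in the frame of bay2 between -0.004 and 0.004 m and angle between the y axis of gold_moulding and the x axis of stage, either way round below 0.14 rad) or (horizontal distance between gold_moulding and bay3 below 0.009 m and z of gold_moulding in the frame of bay3 between -0.004 and 0.004 m and angle between the y axis of gold_moulding and the x axis of stage, either way round below 0.14 rad)) and contact force between each of gold_moulding, red_moulding, blue_moulding, dark_moulding and the fingers below 0.1 N and ((horizontal distance between red_moulding and bay0 below 0.009 m and z of red_moulding in the frame of bay0 between -0.004 and 0.004 m and angle between the y axis of red_moulding and the x axis of stage, either way round below 0.14 rad) or (horizontal distance between red_moulding and bay1 below 0.009 m and z of red_moulding in the frame of bay1 between -0.004 and 0.004 m and angle between the y axis of red_moulding and the x axis of stage, either way round below 0.14 rad) or (horizontal distance between red_moulding and bay2 below 0.009 m and z of red_moulding in the frame of bay2 between -0.004 and 0.004 m and angle between the y axis of red_moulding and the x axis of stage, either way round below 0.14 rad) or (horizontal distance between red_moulding and bay3 below 0.009 m and z of red_moulding in the frame of bay3 between -0.004 and 0.004 m and angle between the y axis of red_moulding and the x axis of stage, either way round below 0.14 rad)) and ((horizontal distance between blue_moulding and bay0 below 0.009 m and z of blue_moulding in the frame of bay0 between -0.004 and 0.004 m and angle between the y axis of blue_moulding and the x axis of stage, either way round below 0.14 rad) or (horizontal distance between blue_moulding and bay1 below 0.009 m and z of blue_moulding in the frame of bay1 between -0.004 and 0.004 m and angle between the y axis of blue_moulding and the x axis of stage, either way round below 0.14 rad) or (horizontal distance between blue_moulding and bay2 below 0.009 m and z of blue_moulding in the frame of bay2 between -0.004 and 0.004 m and angle between the y axis of blue_moulding and the x axis of stage, either way round below 0.14 rad) or (horizontal distance between blue_moulding and bay3 below 0.009 m and z of blue_moulding in the frame of bay3 between -0.004 and 0.004 m and angle between the y axis of blue_moulding and the x axis of stage, either way round below 0.14 rad)) and ((horizontal distance between dark_moulding and bay0 below 0.009 m and z of dark_moulding in the frame of bay0 between -0.004 and 0.004 m and angle between the y axis of dark_moulding and the x axis of stage, either way round below 0.14 rad) or (horizontal distance between dark_moulding and bay1 below 0.009 m and z of dark_moulding in the frame of bay1 between -0.004 and 0.004 m and angle between the y axis of dark_moulding and the x axis of stage, either way round below 0.14 rad) or (horizontal distance between dark_moulding and bay2 below 0.009 m and z of dark_moulding in the frame of bay2 between -0.004 and 0.004 m and angle between the y axis of dark_moulding and the x axis of stage, either way round below 0.14 rad) or (horizontal distance between dark_moulding and bay3 below 0.009 m and z of dark_moulding in the frame of bay3 between -0.004 and 0.004 m and angle between the y axis of dark_moulding and the x axis of stage, either way round below 0.14 rad))), for 0.3 s.
2. the reader's window is held over the middle of the gold sample, which lies in its bay (((horizontal distance between gold_moulding and bay0 below 0.009 m and z of gold_moulding in the frame of bay0 between -0.004 and 0.004 m and angle between the y axis of gold_moulding and the x axis of stage, either way round below 0.14 rad) or (horizontal distance between gold_moulding and bay1 below 0.009 m and z of gold_moulding in the frame of bay1 between -0.004 and 0.004 m and angle between the y axis of gold_moulding and the x axis of stage, either way round below 0.14 rad) or (horizontal distance between gold_moulding and bay2 below 0.009 m and z of gold_moulding in the frame of bay2 between -0.004 and 0.004 m and angle between the y axis of gold_moulding and the x axis of stage, either way round below 0.14 rad) or (horizontal distance between gold_moulding and bay3 below 0.009 m and z of gold_moulding in the frame of bay3 between -0.004 and 0.004 m and angle between the y axis of gold_moulding and the x axis of stage, either way round below 0.14 rad)) and horizontal distance between reader_window and gold_top below 0.011 m and z of reader_window in the frame of gold_top between 0.012 and 0.048 m and angle between the z axis of reader and the z axis of gold_moulding, either way round below 0.14 rad), for 1.2 s.
3. the reader's window is held over the middle of the red sample, which lies in its bay (((horizontal distance between red_moulding and bay0 below 0.009 m and z of red_moulding in the frame of bay0 between -0.004 and 0.004 m and angle between the y axis of red_moulding and the x axis of stage, either way round below 0.14 rad) or (horizontal distance between red_moulding and bay1 below 0.009 m and z of red_moulding in the frame of bay1 between -0.004 and 0.004 m and angle between the y axis of red_moulding and the x axis of stage, either way round below 0.14 rad) or (horizontal distance between red_moulding and bay2 below 0.009 m and z of red_moulding in the frame of bay2 between -0.004 and 0.004 m and angle between the y axis of red_moulding and the x axis of stage, either way round below 0.14 rad) or (horizontal distance between red_moulding and bay3 below 0.009 m and z of red_moulding in the frame of bay3 between -0.004 and 0.004 m and angle between the y axis of red_moulding and the x axis of stage, either way round below 0.14 rad)) and horizontal distance between reader_window and red_top below 0.011 m and z of reader_window in the frame of red_top between 0.012 and 0.048 m and angle between the z axis of reader and the z axis of red_moulding, either way round below 0.14 rad), for 1.2 s.
4. the reader's window is held over the middle of the blue sample, which lies in its bay (((horizontal distance between blue_moulding and bay0 below 0.009 m and z of blue_moulding in the frame of bay0 between -0.004 and 0.004 m and angle between the y axis of blue_moulding and the x axis of stage, either way round below 0.14 rad) or (horizontal distance between blue_moulding and bay1 below 0.009 m and z of blue_moulding in the frame of bay1 between -0.004 and 0.004 m and angle between the y axis of blue_moulding and the x axis of stage, either way round below 0.14 rad) or (horizontal distance between blue_moulding and bay2 below 0.009 m and z of blue_moulding in the frame of bay2 between -0.004 and 0.004 m and angle between the y axis of blue_moulding and the x axis of stage, either way round below 0.14 rad) or (horizontal distance between blue_moulding and bay3 below 0.009 m and z of blue_moulding in the frame of bay3 between -0.004 and 0.004 m and angle between the y axis of blue_moulding and the x axis of stage, either way round below 0.14 rad)) and horizontal distance between reader_window and blue_top below 0.011 m and z of reader_window in the frame of blue_top between 0.012 and 0.048 m and angle between the z axis of reader and the z axis of blue_moulding, either way round below 0.14 rad), for 1.2 s.
5. the reader's window is held over the middle of the dark sample, which lies in its bay (((horizontal distance between dark_moulding and bay0 below 0.009 m and z of dark_moulding in the frame of bay0 between -0.004 and 0.004 m and angle between the y axis of dark_moulding and the x axis of stage, either way round below 0.14 rad) or (horizontal distance between dark_moulding and bay1 below 0.009 m and z of dark_moulding in the frame of bay1 between -0.004 and 0.004 m and angle between the y axis of dark_moulding and the x axis of stage, either way round below 0.14 rad) or (horizontal distance between dark_moulding and bay2 below 0.009 m and z of dark_moulding in the frame of bay2 between -0.004 and 0.004 m and angle between the y axis of dark_moulding and the x axis of stage, either way round below 0.14 rad) or (horizontal distance between dark_moulding and bay3 below 0.009 m and z of dark_moulding in the frame of bay3 between -0.004 and 0.004 m and angle between the y axis of dark_moulding and the x axis of stage, either way round below 0.14 rad)) and horizontal distance between reader_window and dark_top below 0.011 m and z of reader_window in the frame of dark_top between 0.012 and 0.048 m and angle between the z axis of reader and the z axis of dark_moulding, either way round below 0.14 rad), for 1.2 s.
At the end, for the whole second after the job is handed in: Every sample present lies flat in a bay of the stage plate, within 9 mm of the bay's centre and 8 degrees of the plate's x, and the reader rests in the cradle, nose up-slope, its origin and window within 14 mm of cradle_seat and cradle_nose, not rolled; all released and at rest (all of step 1 and linear speed of each of gold_moulding, red_moulding, blue_moulding, dark_moulding, reader below 0.02 m/s and distance between reader and cradle_seat below 0.014 m and distance between reader_window and cradle_nose below 0.014 m and angle between reader's own y axis and vertical between 1.45 and 1.69 rad and contact force between reader and the fingers below 0.1 N); the robot touches nothing.
It fails at once if the pigment jar is knocked over or pushed more than 40 mm (distance of pigment_jar from where it was at the start of the episode above 0.04 m or angle between pigment_jar's own z axis and vertical above 0.4 rad).
It fails at once if the water jar is knocked over or pushed more than 40 mm (distance of water_jar from where it was at the start of the episode above 0.04 m or angle between water_jar's own z axis and vertical above 0.4 rad).
It fails at once if the blue jar is knocked over or pushed more than 40 mm (distance of blue_jar from where it was at the start of the episode above 0.04 m or angle between blue_jar's own z axis and vertical above 0.4 rad).
Of gold_moulding, red_moulding, blue_moulding, dark_moulding only 3 to 4 are there at a start; the rules pass over those that are not, and their reading is None.
At some moment in a run one of gold_moulding, red_moulding, blue_moulding, dark_moulding, reader may be knocked a few centimetres aside while the robot is not near it.
It also fails if it takes over 210 s, if anything falls off the work surface, if the arm or the gripper's body presses on something with over 40 N, if the wrist force passes 120 N, or if a joint passes its speed limit or range.

## Working session

There is one attempt and no reset: what is moved stays moved. The work goes in short steps, each a Python script; the robot and the scene stay as the last script left them, time stands still between calls to the robot, and variables do not carry over. Pictures are saved under pics/ and viewed, at most 14 in all, crops included, and the job is handed in when it is done.

```bash
ls; mkdir -p pics; python3 - <<'E'
from plant import manip,hand,camera
import cv2,numpy as np,pickle
d={}
for n in ("top","side"):
    c=camera(n);d[n]=c
    print(n,c["fov_y"],c["cx"],c["cy"],np.round(c["T"],3).tolist())
    cv2.imwrite(f"pics/{n}0.png",cv2.resize(c["image"][:,:,::-1],(800,600),interpolation=cv2.INTER_CUBIC))
pickle.dump(d,open("c0.pkl","wb"))
print(manip.get_state(),manip.pinch_z)
E
```

```text
pics
top 55.62358053686034 283.238472846549 209.82171865606801 [[-0.045, -0.974, 0.222, 0.244], [-0.999, 0.043, -0.013, 0.039], [0.003, -0.222, -0.975, 1.468], [0.0, 0.0, 0.0, 1.0]]
side 44.44729743835848 272.32302079527517 211.6544894358198 [[-0.988, -0.106, 0.116, 0.363], [-0.157, 0.64, -0.752, 1.083], [0.005, -0.761, -0.649, 1.074], [0.0, 0.0, 0.0, 1.0]]
{'t': 0.1, 'q': array([-1.31721435,  0.53710165, -0.00444912,  1.53875519,  0.00256519,
        1.06729898, -0.07120493]), 'joint_velocities': array([ 0.00016826, -0.00060715, -0.00026045, -0.00242031,  0.00177301,
       -0.00018716, -0.00206358]), 'tau': array([ 2.88479503e-03, -5.72078919e+01,  9.93894674e-01, -2.52229714e+01,
       -5.61741774e-02,  1.35317576e-02,  2.73953259e-05]), 'position': array([0.20415731, 0.61652653, 0.23792675]), 'tool_rot': array([[-9.49322521e-01,  3.14303325e-01, -4.13555242e-04],
       [ 3.14303587e-01,  9.49321336e-01, -1.50179788e-03],
       [-7.94232533e-05, -1.55567245e-03, -9.99998787e-01]]), 'wrist_force': array([-0.98831569,  0.06022909, -0.0520852 ]), 'ft_torque': array([ 0.02724921,  0.01380494, -0.02021674]), 'grasp_force': 0.0, 'grip_width': 0.9987332032014654} 0.0187
```

View pics/top0.png

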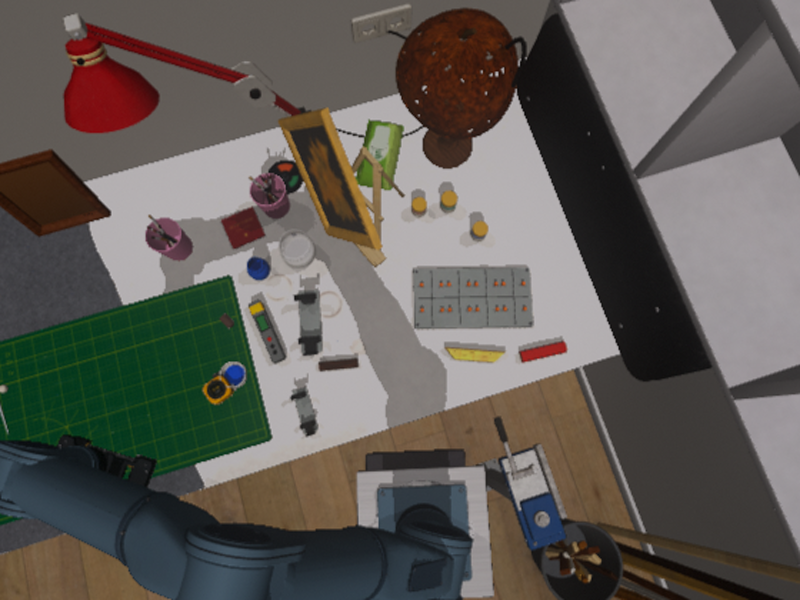

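View pics/side0.png

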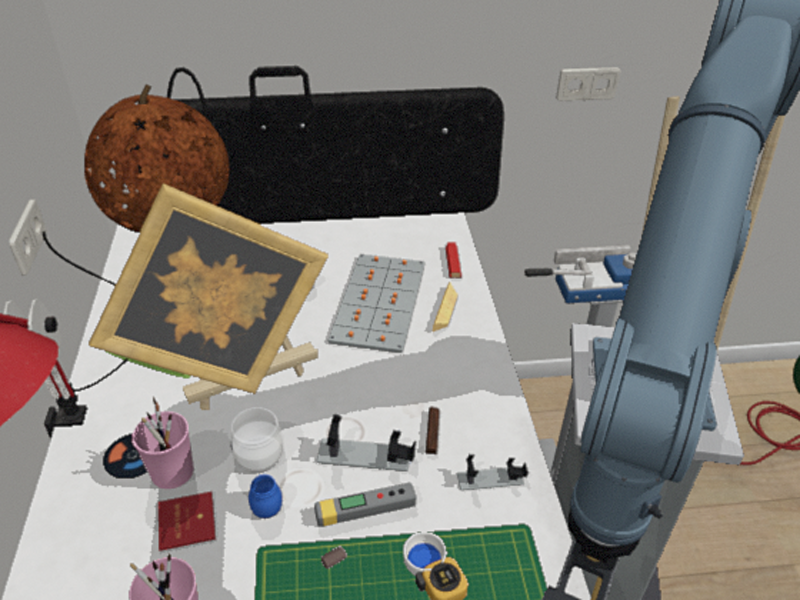

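The top view (800x600 scale) shows:
- gold at (475,352), red at (543,350), dark brown at (338,362)
- the reader at (267,330) with its yellow nose up, and the stage at (473,297)
- the larger cradle at (310,315), with the smaller decoy at (303,405)
- no blue sample

The side view agrees: the cradle's tall saddle is at (332,430), on the +x side. Next I'll measure these positions with colour masks.

```bash
cat > h.py <<'E'
import numpy as np,cv2
def rays(c,uv):
    uv=np.atleast_2d(np.asarray(uv,float)); f=c["image"].shape[0]/2/np.tan(np.radians(c["fov_y"])/2)
    d=np.c_[(uv[:,0]-c["cx"])/f,(uv[:,1]-c["cy"])/f,np.ones(len(uv))]
    return c["T"][:3,3],d@c["T"][:3,:3].T
def onplane(c,uv,z):
    o,d=rays(c,uv); s=(z-o[2])/d[:,2]; return (o+d*s[:,None])
def proj(c,P):
    P=np.atleast_2d(P);f=c["image"].shape[0]/2/np.tan(np.radians(c["fov_y"])/2)
    q=(P-c["T"][:3,3])@c["T"][:3,:3]; return np.c_[q[:,0]/q[:,2]*f+c["cx"],q[:,1]/q[:,2]*f+c["cy"]]
def mask(c,lo,hi):
    h=cv2.cvtColor(c["image"],cv2.COLOR_RGB2HSV); return cv2.inRange(h,np.array(lo),np.array(hi))
RNG=dict(gold=((20,100,110),(32,255,255)),red=((0,200,110),(6,255,255)),dark=((0,40,15),(15,200,110)),blue=((105,140,40),(125,255,255)),orange=((5,150,120),(16,255,255)),yellow=((20,150,130),(32,255,255)))
def blobs(c,name,z,amin=20,zoff=None):
    "metric blobs on plane z: centre, length, width, yaw of long axis"
    m=mask(c,*RNG[name]); n,l,s,ce=cv2.connectedComponentsWithStats(m)
    out=[]
    for i in range(1,n):
        if s[i,4]<amin: continue
        v,u=np.nonzero(l==i); p=onplane(c,np.c_[u,v],z)[:,:2]
        (ctr,(w,h),a)=cv2.minAreaRect((p*1000).astype(np.float32))
        a=np.radians(a); 
        if h>w: w,h,a=h,w,a+np.pi/2
        cv=np.cov(p.T); ev,V=np.linalg.eigh(cv); ax=V[:,1]; ya=np.arctan2(ax[1],ax[0])
        out.append(dict(px=ce[i].round(1),n=s[i,4],c=p.mean(0).round(4),r=(np.array(ctr)/1000).round(4),L=round(w),W=round(h),a=round((a+np.pi/2)%np.pi-np.pi/2,3),pca=round((ya+np.pi/2)%np.pi-np.pi/2,3)))
    return out
E
python3 - <<'E'
import pickle;from h import *
d=pickle.load(open("c0.pkl","rb"))
for n in d:
    for k,z in dict(gold=.011,red=.01,dark=.009,blue=.01,orange=.022).items():
        for b in blobs(d[n],k,z,8 if k=="orange" else 20):
            if b["L"]<260 and (k!="orange" or b['L']<40) and 0.2<b["c"][0]<0.8: print(n,k,*[f"{q}={w}" for q,w in b.items()])
t=d["top"];s=d["side"]
for nm,uv in dict(stage=[(413,266),(530,266),(533,327),(415,328)],).items(): print(nm,onplane(t,np.array(uv)*.7,.012).round(3))
print("cradle base",onplane(t,np.array([(310,315),(311,280),(311,355),(300,298),(320,345)])*.7,.008).round(3))
for nm,uv in (("top",[240,215,350,360]),("side",[300,400,480,530])):
    x0,y0,x1,y1=[int(q*.7) for q in uv]
    cv2.imwrite(f"pics/{nm}c.png",cv2.resize(d[nm]["image"][y0:y1,x0:x1,::-1],None,fx=6 if nm=="top" else 5,fy=6 if nm=="top" else 5,interpolation=cv2.INTER_CUBIC))
E
```

```text
top gold px=[335.7 159.3] n=59 c=[ 0.7669 -0.1925] r=[ 0.7662 -0.1935] L=36 W=31 a=0.699 pca=0.692
top gold px=[178.9 215.6] n=59 c=[0.5712 0.4103] r=[0.5711 0.4105] L=33 W=24 a=-1.129 pca=-1.229
top gold px=[331.7 248.1] n=258 c=[ 0.4239 -0.1519] r=[ 0.4229 -0.1525] L=140 W=28 a=1.451 pca=1.461
top red px=[383.8 245.5] n=89 c=[ 0.4247 -0.3446] r=[ 0.4243 -0.3409] L=93 W=20 a=-1.387 pca=-1.367
top dark px=[158.4 224.4] n=44 c=[0.5415 0.4867] r=[0.541  0.4862] L=33 W=15 a=0.766 pca=0.758
top dark px=[236.5 254.9] n=157 c=[0.4146 0.1983] r=[0.4145 0.1985] L=99 W=22 a=-1.51 pca=-1.519
top dark px=[381.6 286.4] n=26 c=[ 0.2777 -0.322 ] r=[ 0.2832 -0.322 ] L=34 W=22 a=-0.209 pca=-0.125
top dark px=[321.1 290.2] n=21 c=[ 0.2741 -0.1033] r=[ 0.2754 -0.1055] L=36 W=13 a=0.219 pca=0.284
top dark px=[417.5 304.2] n=85 c=[ 0.2095 -0.4439] r=[ 0.2112 -0.4417] L=107 W=14 a=0.264 pca=0.261
top dark px=[390.5 306.6] n=44 c=[ 0.2058 -0.3465] r=[ 0.2084 -0.346 ] L=95 W=7 a=0.256 pca=0.247
top blue px=[180.4 188.2] n=158 c=[0.6776 0.4062] r=[0.6795 0.4085] L=59 W=48 a=0.748 pca=0.506
top blue px=[163.
[... 789 characters left out ...]
8.2] n=254 c=[0.4032 0.4531] r=[0.4039 0.4521] L=47 W=36 a=0.649 pca=0.437
side orange px=[259.1 191.8] n=12 c=[ 0.6105 -0.2283] r=[ 0.6105 -0.2272] L=32 W=5 a=-1.546 pca=-1.513
side orange px=[279.1 194.9] n=9 c=[ 0.5427 -0.2226] r=[ 0.5429 -0.2246] L=27 W=4 a=1.513 pca=1.494
side orange px=[254.5 205.5] n=10 c=[ 0.6124 -0.156 ] r=[ 0.6124 -0.156 ] L=27 W=5 a=1.445 pca=1.449
side orange px=[271.  223.2] n=12 c=[ 0.5468 -0.0804] r=[ 0.547  -0.0816] L=28 W=5 a=1.565 pca=1.554
stage [[ 0.667 -0.007  0.012]
 [ 0.653 -0.318  0.012]
 [ 0.488 -0.311  0.012]
 [ 0.499 -0.004  0.012]]
cradle base [[0.547 0.269 0.008]
 [0.641 0.265 0.008]
 [0.441 0.267 0.008]
 [0.593 0.295 0.008]
 [0.466 0.243 0.008]]
```

```bash
cat >> h.py <<'E'
def R(th):
    y=np.array([np.cos(th),np.sin(th),0]);z=np.array([0,0,-1.]);return np.c_[np.cross(y,z),y,z]
def save(c,name,s=1.0): cv2.imwrite(f"pics/{name}.png",cv2.resize(c["image"][:,:,::-1],None,fx=s,fy=s))
E
python3 - <<'E'
from plant import manip,hand,camera
from h import *
import pickle
manip.reach([.43,.22,.26],R(np.pi/2)); d={}
d["A"]=camera("wrist"); save(d["A"],"wA",1.4)
manip.line_to([.42,0,.30],v=.3); manip.reach([.45,-.16,.33],R(np.pi/2)); d["B"]=camera("wrist"); save(d["B"],"wB",1.4)
pickle.dump(d,open("c1.pkl","wb"))
for k in d: print(k,d[k]["fov_y"],d[k]["T"].round(3).tolist())
s=manip.get_state();print(s["t"],s["q"],s["position"])
E
```

```text
A 71.87731154651335 [[-0.001, 0.961, 0.276, 0.359], [1.0, 0.001, 0.001, 0.221], [0.001, 0.276, -0.961, 0.406], [0.0, 0.0, 0.0, 1.0]]
B 71.87731154651335 [[-0.002, 0.962, 0.275, 0.38], [1.0, 0.002, 0.002, -0.158], [0.001, 0.275, -0.962, 0.476], [0.0, 0.0, 0.0, 1.0]]
3.475 [-0.19263892  0.14194026  0.48847145  1.89078761 -0.07417446  1.12790068
  1.89783113] [ 0.45023801 -0.15756663  0.32929855]
```

View pics/wA.png

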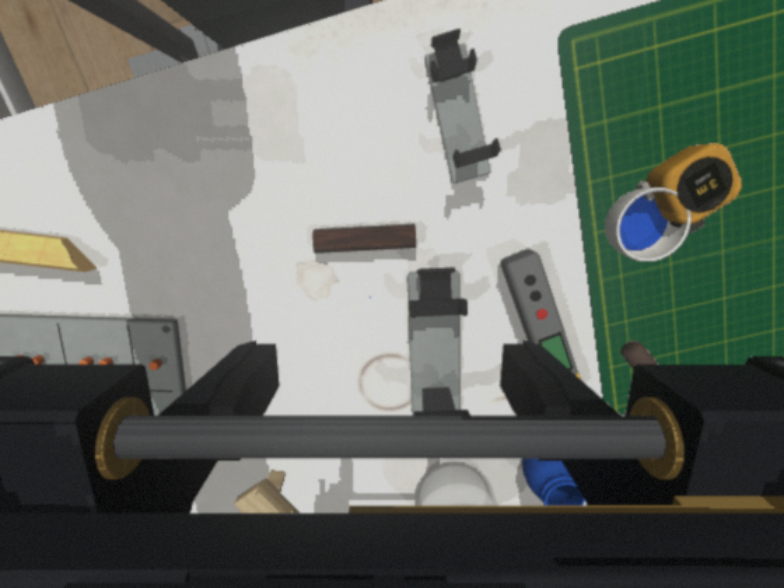

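View pics/wB.png

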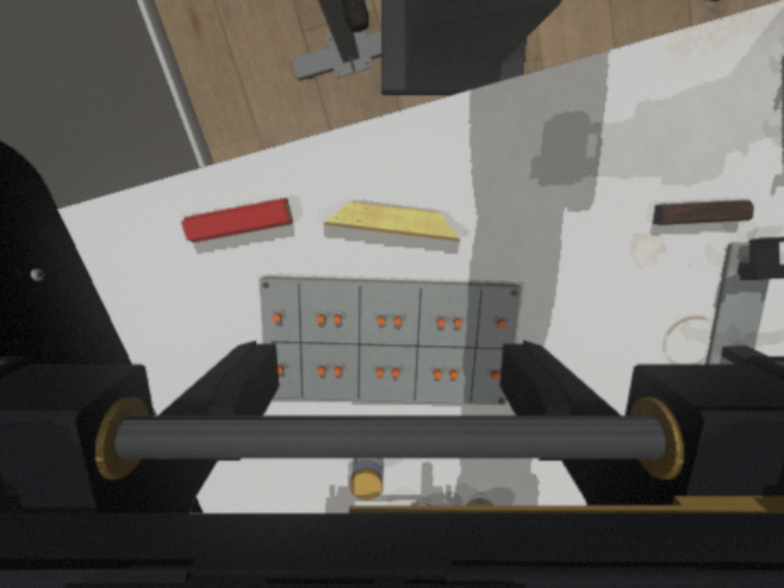

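Picture A shows dark at (364,238), the cradle at (435,340), the reader at (540,310) and the smaller decoy at (460,110). Picture B shows the stage pins, red at (237,220) and gold at (392,220). I'll fit the stage from the pins.

```bash
python3 - <<'E'
import pickle;from h import *
d=pickle.load(open("c1.pkl","rb"))
RNG["red"]=((0,150,70),(8,255,255)); RNG["dark"]=((0,30,15),(25,200,110))
for n in d:
    for k,z in dict(gold=.011,red=.01,dark=.009).items():
        for b in blobs(d[n],k,z,150):
            if 0.3<b["c"][0]<0.5 and b["L"]<200: print(n,k,*[f"{q}={w}" for q,w in b.items()])
b=[q for q in blobs(d["B"],"orange",.020,6) if q["c"][0]>.5]
P=np.array([q["r"] for q in b]); print(P.tolist(),[q["n"] for q in b])
# fit grid
G=np.array([(sx*.034,by+sy*.026) for by in (-.108,-.036,.036,.108) for sx in (-1,1) for sy in (-1,1)])
th=-.03;c=np.array([.577,-.16])
for it in range(6):
    Rm=np.array([[np.cos(th),-np.sin(th)],[np.sin(th),np.cos(th)]]); W=G@Rm.T+c
    D=np.linalg.norm(P[:,None]-W[None],axis=2);j=D.argmin(1);ok=D.min(1)<.012
    A=G[j[ok]];B=P[ok];a0,b0=A.mean(0),B.mean(0);H=(A-a0).T@(B-b0)
    th=np.arctan2(H[0,1]-H[1,0],H[0,0]+H[1,1]);Rm=np.array([[np.cos(th),-np.sin(th)],[np.sin(th),np.cos(th)]]);c=b0-Rm@a0
print("stage",c,th,ok.sum(),D.min(1).round(4))
# bay crossings on plate, read off B
X=np.array([(301,345),(359,345.5),(417,346),(477,346.5)])/1.4
print(onplane(d["B"],X,.012).round(4))
for y in (-.108,-.036,.036,.108): print((Rm@[0,y]+c).round(4))
E
```

```text
A gold px=[ 24.7 178.6] n=1073 c=[ 0.4285 -0.1265] r=[ 0.4284 -0.1241] L=75 W=30 a=1.452 pca=1.412
A dark px=[472.4 122.3] n=216 c=[0.3535 0.4772] r=[0.3466 0.4824] L=49 W=19 a=-0.564 pca=-0.67
A dark px=[504.7 129.5] n=183 c=[0.3627 0.5218] r=[0.3642 0.5213] L=51 W=47 a=0.725 pca=0.715
A dark px=[476.1 147.9] n=244 c=[0.3865 0.4884] r=[0.3884 0.49  ] L=46 W=13 a=0.681 pca=0.726
A dark px=[260.2 169.7] n=1139 c=[0.4162 0.1974] r=[0.4164 0.1969] L=100 W=22 a=-1.529 pca=-1.52
B gold px=[280.6 157. ] n=1327 c=[ 0.4257 -0.1529] r=[ 0.4249 -0.1527] L=150 W=27 a=1.454 pca=1.451
B red px=[167.9 156.8] n=1087 c=[ 0.4258 -0.332 ] r=[ 0.4259 -0.3324] L=117 W=24 a=-1.39 pca=-1.385
B dark px=[504.5 151.1] n=865 c=[0.4158 0.2021] r=[0.416  0.2019] L=104 W=22 a=-1.517 pca=-1.531
[[0.5401, -0.2907], [0.5409, -0.2392], [0.5417, -0.2193], [0.5435, -0.1676], [0.5434, -0.1468], [0.5451, -0.0951], [0.5451, -0.075], [0.5478, -0.0238], [0.6069, -0.2913], [0.6082, -0.2409], [0.6086, -0.2215], [0.6104, -0.1696], [0.6113, -0.1488], [0.6131, -0.0978], [0.6131, -0.0777], [0.6161, -0.0255]] [np.int32(17), np.int32(18), np.int32(17), np.int32(18), np.int32(19), np.int32(20), np.int32(19), np.int32(12), np.int32(13), np.int32(19), np.int32(19), np.int32(20), np.int32(18), np.int32(20), np.int32(19), np.int32(12)]
stage [ 0.57720625 -0.1581625 ] -0.03050169557483174 16 [0.001  0.0002 0.0004 0.0008 0.0004 0.0001 0.0006 0.0008 0.0018 0.0006
 0.0008 0.0006 0.0004 0.0006 0.0008 0.0009]
[[ 0.5784 -0.2655  0.012 ]
 [ 0.5789 -0.194   0.012 ]
 [ 0.5795 -0.1224  0.012 ]
 [ 0.58   -0.0482  0.012 ]]
[ 0.5739 -0.2661]
[ 0.5761 -0.1941]
[ 0.5783 -0.1222]
[ 0.5805 -0.0502]
```

```bash
cat >> h.py <<'E'
from plant import manip,hand,camera
RNG["red"]=((0,150,70),(8,255,255)); RNG["dark"]=((0,30,15),(25,200,110))
SC=np.array([.5775,-.1581]);ST=-.0305
def bay(i):
    y=-.108+.072*i; return SC+y*np.array([-np.sin(ST),np.cos(ST)])
H=dict(gold=.022,red=.020,dark=.018);LEN=dict(gold=.158,red=.12,dark=.1);WID=dict(gold=.028,red=.024,dark=.022)
def best(pos,th):
    q0=manip.get_state()["q"];o=[]
    for t in (th,th+np.pi,th-np.pi):
        q=manip.inverse_kinematics(np.array(pos,float),R(t))
        if q is not None: o.append((np.abs(np.array(q)-q0).max(),t))
    return min(o)[1]
def go(pos,th):
    t=best(pos,th); manip.reach(np.array(pos,float),R(t)); return t
def find(name,near,rad=.06,c=None):
    c=c or camera("wrist")
    b=[q for q in blobs(c,name,H[name]/2,100) if np.linalg.norm(q["r"]-near)<rad and abs(q["L"]/1000-LEN[name])<.025]
    return (b[0] if b else None),c
def pick(name,near,yaw,dz=.004,off=0.,N=20):
    go([near[0],near[1],.25],yaw-np.pi/2); b,c=find(name,near)
    if b is None: save(c,"miss_"+name); print("not found",name); return None
    p=np.array(b["r"]);yaw=b["pca"] if abs(b["pca"]-b["a"])>.1 else (b["a"]+b["pca"])/2
    print(name,p,b["L"],b["W"],yaw)
    u=np.array([np.cos(yaw),np.sin(yaw)]); g=p+off*u
    hand.set_gripper(.75,N); t=go([g[0],g[1],.08],yaw-np.pi/2)
    manip.line_to([g[0],g[1],dz],v=.12); hand.set_gripper(0.,N)
    s=manip.get_state(); print("width mm",s["grip_width"]*88,"F",s["grasp_force"],s["position"])
    manip.line_to([g[0],g[1],.13],v=.15); s=manip.get_state(); print("lifted",s["grip_width"]*88,s["grasp_force"],s["wrist_force"].round(2)); return u,t,off,dz
def place(name,i,gr,via=None):
    u,t,off,dz=gr; b=bay(i)
    th=ST+np.pi/2
    if via is not None: manip.line_to(via,v=.25)
    t2=best([b[0],b[1],.13],th)
    # which way the object's axis ended up: rotates by t2-t
    a=np.arctan2(u[1],u[0])+t2-t; g=b+off*np.array([np.cos(a),np.sin(a)])
    manip.reach([g[0],g[1],.13],R(t2)); manip.line_to([g[0],g[1],.03],v=.15); manip.line_to([g[0],g[1],.0125+dz],v=.04)
    manip.pause(.2); hand.set_gripper((WID[name]+.014)/.088); manip.pause(.2)
    manip.line_to([g[0],g[1],.13],v=.15)
    print("placed",name,manip.get_state()["t"])
E
python3 - <<'E'
from h import *
g=pick("red",np.array([.426,-.332]),-1.388,dz=.008)
if g: place("red",0,g)
manip.reach([.45,-.16,.33],R(best([.45,-.16,.33],np.pi/2)))
b,c=find("red",bay(0)); print(bay(0),b); save(c,"w2",1.0)
E
```

```text
red [ 0.4257 -0.3314] 118 22 -1.3885
width mm 29.2054886556615 F 20.00027507543564 [ 0.42577912 -0.33140643  0.00811135]
lifted 29.4066535851632 19.99995857477188 [-0.27 -0.33 -0.88]
placed red 11.6167
[ 0.57420651 -0.26604977] None
```

View pics/w2.png

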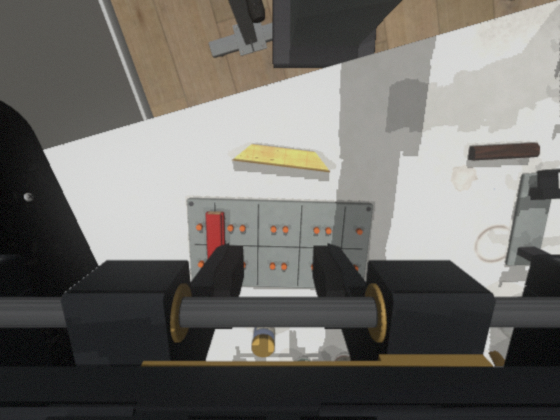

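Red lies in bay 0 with its near end visible at (215,215); the rest is hidden by a finger. Gold and dark come next.

```bash
python3 - <<'E'
from h import *
g=pick("gold",np.array([.425,-.153]),1.453)
if g: place("gold",1,g)
manip.reach([.42,-.1,.25],R(best([.42,-.1,.25],np.pi/2))); manip.line_to([.42,.15,.25],v=.3)
g=pick("dark",np.array([.416,.197]),-1.524,dz=.003,off=.012)
if g: place("dark",2,g,via=[.42,-.05,.15])
hand.set_gripper(1.)
manip.reach([.45,-.19,.40],R(best([.45,-.19,.4],np.pi/2)))
c=camera("wrist"); save(c,"w3",1.0)
for i,n in enumerate(("red","gold","dark")): print(n,bay(i),find(n,bay(i),c=c)[0])
t=camera("top"); save(t,"t3",1.4)
for i,n in enumerate(("red","gold","dark")): print(n,[q for q in blobs(t,n,.012+H[n]/2,20) if np.linalg.norm(q["r"]-bay(i))<.1])
E
```

```text
gold [ 0.4251 -0.1551] 149 23 1.4445000000000001
width mm 27.754255495679494 F 19.99936744105071 [ 0.4251997  -0.15512053  0.0041219 ]
lifted 27.609032229147658 19.998812936246395 [-0.81  0.33 -0.16]
placed gold 22.0417
dark [0.4164 0.1965] 101 20 -1.5185
width mm 21.240081924418043 F 19.999470384791493 [0.41704295 0.18453694 0.00303066]
lifted 21.408384988210376 19.99947607051581 [-1.    0.27 -0.67]
placed dark 34.2333
red [ 0.57420651 -0.26604977] {'px': array([323.9,  91.7]), 'n': np.int32(1133), 'c': array([ 0.5786, -0.2672]), 'r': array([ 0.5759, -0.2665]), 'L': 121, 'W': 27, 'a': np.float64(-0.031), 'pca': np.float64(-0.021)}
gold [ 0.57640217 -0.19408326] {'px': array([285.1,  87.1]), 'n': np.int32(503), 'c': array([ 0.5854, -0.2004]), 'r': array([ 0.581 , -0.1976]), 'L': 151, 'W': 16, 'a': np.float64(-0.022), 'pca': np.float64(-0.022)}
dark [ 0.57859783 -0.12211674] {'px': array([238.6,  89.2]), 'n': np.int32(813), 'c': array([ 0.5826, -0.1204]), 'r': array([ 0.5818, -0.1202]), 'L': 103, 'W': 22, 'a': np.float64(-0.03), 'pca': np.float64(-0.022)}
red [{'px': array([358.3, 192.5]), 'n': np.int32(23), 'c': array([ 0.6275, -0.2659]), 'r': array([ 0.6275, -0.2665]), 'L': 27, 'W': 12, 'a': np.float64(1.526), 'pca': np.float64(-1.423)}]
gold []
dark [{'px': array([320.8, 206.9]), 'n': np.int32(162), 'c': array([ 0.5788, -0.1211]), 'r': array([ 0.5784, -0.1219]), 'L': 100, 'W': 23, 'a': np.float64(-0.065), 'pca': np.float64(-0.039)}]
```

View pics/w3.png

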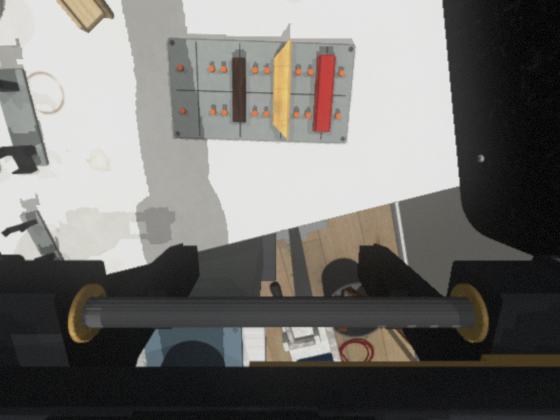

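```bash
python3 - <<'E'
from h import *
import pickle
manip.line_to([.40,.05,.36],v=.3);manip.line_to([.40,.32,.36],v=.3)
c=camera("wrist"); save(c,"w4",1.4); pickle.dump(c,open("c4.pkl","wb"))
print(c["T"].round(3).tolist(),manip.get_state()["t"])
for q in blobs(c,"yellow",.03,60): print(q)
E
```

```text
[[-0.003, -0.961, -0.276, 0.472], [-1.0, 0.003, 0.001, 0.318], [-0.0, 0.276, -0.961, 0.506], [0.0, 0.0, 0.0, 1.0]] 38.45
```

View pics/w4.png

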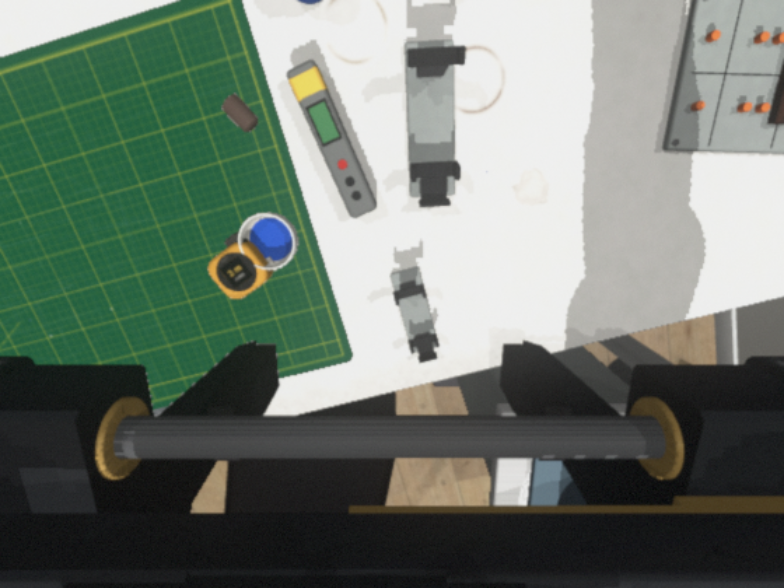

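The picture shows the reader running from (304,70), yellow nose, to (360,208), and the cradle spanning cols 406-465, rows 0-205. I'll zoom in for its edges.

```bash
python3 - <<'E'
from h import *
import pickle
c=pickle.load(open("c4.pkl","rb")); im=c["image"]
cv2.imwrite("pics/w4c.png",cv2.resize(im[0:160,190:350,::-1],None,fx=3.75,fy=3.75,interpolation=cv2.INTER_CUBIC))
h=cv2.cvtColor(im,cv2.COLOR_RGB2HSV)
print(h[50,215:225].tolist(),h[90,300:312].tolist(), h[130,255])
hs=h.copy()
m=((h[...,2]<150)|((h[...,1]>90)&(h[...,0]<35))).astype(np.uint8); m[:,:200]=0;m[:,272:]=0;m[165:]=0;m[:40]=0
n,l,s,ce=cv2.connectedComponentsWithStats(m)
for i in range(1,n):
    if s[i,4]<100: continue
    v,u=np.nonzero(l==i);p=onplane(c,np.c_[u,v],.018)[:,:2]
    print(s[i],cv2.minAreaRect((p*1000).astype(np.float32)),p.mean(0))
print("px of yellow",[ (q['px'],q['c'],q['n']) for q in blobs(c,"gold",.03,30)])
E
```

```text
[[30, 6, 136], [25, 11, 141], [23, 31, 149], [22, 73, 171], [22, 110, 202], [24, 129, 221], [25, 138, 231], [26, 142, 233], [25, 143, 236], [24, 148, 233]] [[60, 9, 178], [69, 10, 177], [65, 9, 176], [65, 9, 177], [65, 9, 178], [66, 7, 176], [60, 7, 178], [65, 9, 179], [65, 9, 179], [72, 7, 179], [69, 10, 179], [70, 9, 180]] [ 48   9 138]
[ 205   43   64  112 2536] ((511.4189758300781, 380.3446350097656), (171.24607849121094, 36.026634216308594), 23.426137924194336) [0.51436344 0.38160099]
[200  90  24  75 874] ((466.14697265625, 440.18841552734375), (119.30389404296875, 32.65757751464844), 14.514992713928223) [0.45522701 0.43247299]
px of yellow [(array([219.2,  59.1]), array([0.5691, 0.4049]), np.int32(381)), (array([156. , 203.6]), array([0.3471, 0.5254]), np.int32(30)), (array([ 72.3, 320.3]), array([0.1154, 0.7141]), np.int32(129)), (array([485.2, 316.9]), array([ 0.1209, -0.0779]), np.int32(46))]
```

View pics/w4c.png

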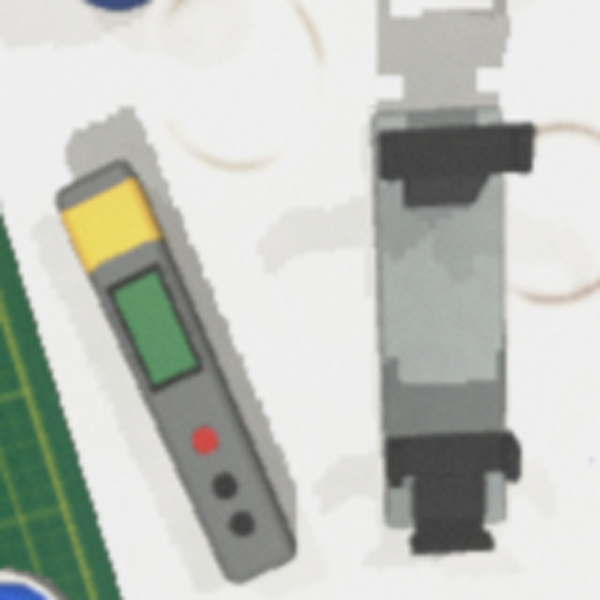

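```bash
python3 - <<'E'
from h import *
import pickle
c=pickle.load(open("c4.pkl","rb"))
f=lambda uv,z: onplane(c,np.array(uv)/3.75+[190-.4,-.4],z)[:,:2]
n=np.linalg.norm
r=f([(57,192),(130,160),(232,583),(297,553)],.03);a=(r[0]+r[1])/2;b=(r[2]+r[3])/2
print("reader",(a+b)/2,n(a-b),n(r[0]-r[1]),n(r[2]-r[3]),np.arctan2(*(a-b)[::-1]))
k=f([(374,106),(506,106),(386,526),(506,526)],.008);a=(k[0]+k[1])/2;b=(k[2]+k[3])/2
print("cradle",k,(a+b)/2,n(a-b),n(k[0]-k[1]),n(k[2]-k[3]),np.arctan2(*(a-b)[::-1]))
print("upper cheek tops z.077",f([(380,150),(533,150),(380,130),(533,122)],.077)); print("lower .049",f([(386,455),(520,455)],.049))
# top camera cradle/base via side camera check
print("lip",f([(410,550),(493,550)],.035))
E
```

```text
reader [0.51015757 0.37878465] 0.1645531530167293 0.031428558945721385 0.03097033995856555 0.4003538506648646
cradle [[0.61618947 0.30005221]
 [0.61602538 0.24667488]
 [0.45092456 0.29339057]
 [0.45076023 0.23982672]] [0.53347491 0.2699861 ] 0.16540302446119878 0.05337758327361105 0.053564101400659696 0.04085041378337815
upper cheek tops z.077 [[0.58261848 0.30030937]
 [0.58245301 0.24647512]
 [0.58885493 0.30036813]
 [0.59116937 0.24689609]]
lower .049 [[0.48049566 0.29571436]
 [0.48033009 0.24176887]]
lip [[0.4421347  0.28441887]
 [0.44202656 0.24916843]]
```

```bash
cat >> h.py <<'E'
import json
CR=np.array([.5335,.2700]);CY=.041
def Rz(a): return np.array([[np.cos(a),-np.sin(a),0],[np.sin(a),np.cos(a),0],[0,0,1.]])
def Ry(a): return np.array([[np.cos(a),0,np.sin(a)],[0,1,0],[-np.sin(a),0,np.cos(a)]])
OFF=np.array([-.008,0,.004])   # TCP in the reader frame
def tool(p,Rd):
    "tool pose for reader pose"
    Rel=np.array(json.load(open("rel.json"))); return np.array(p,float)+Rd@OFF, Rd@Rel.T
E
python3 - <<'E'
from h import *
yaw=.403;p=np.array([.5105,.379,0]);Rr=Rz(yaw);g=p+Rr@OFF
hand.set_gripper(.7,40)
t=best([g[0],g[1],.12],yaw+np.pi/2)
json.dump((R(t).T@Rr).tolist(),open("rel.json","w"))
manip.reach([g[0],g[1],.15],R(t)); manip.line_to(g,v=.12); hand.set_gripper(0.,40)
s=manip.get_state();print("w",s["grip_width"]*88,s["grasp_force"],s["position"],t)
manip.line_to([g[0],g[1],.15],v=.1)
a,A=tool([.43,.30,.16],Rz(.0)); manip.line_to(a,v=.15,attitude=A)
a,A=tool([.43,.0,.16],Rz(.0)); manip.line_to(a,v=.2,attitude=A)
b=bay(1); a,A=tool([b[0]-.068,b[1],.15],Rz(0)); manip.line_to(a,v=.2,attitude=A)
s=manip.get_state();print("w",s["grip_width"]*88,s["grasp_force"],s["q"].round(2),s["t"])
c=camera("side"); save(c,"s5",1.4); save(camera("top"),"t5",1.4)
E
```

```text
w 33.471728233041546 39.997443705797195 [0.50315431 0.37611636 0.00421141] -1.1677963267948965
w 33.733061217329414 39.9964155536145 [-0.22  0.54  0.66  1.94 -0.45  0.81 -0.88] 47.2167
```

View pics/s5.png

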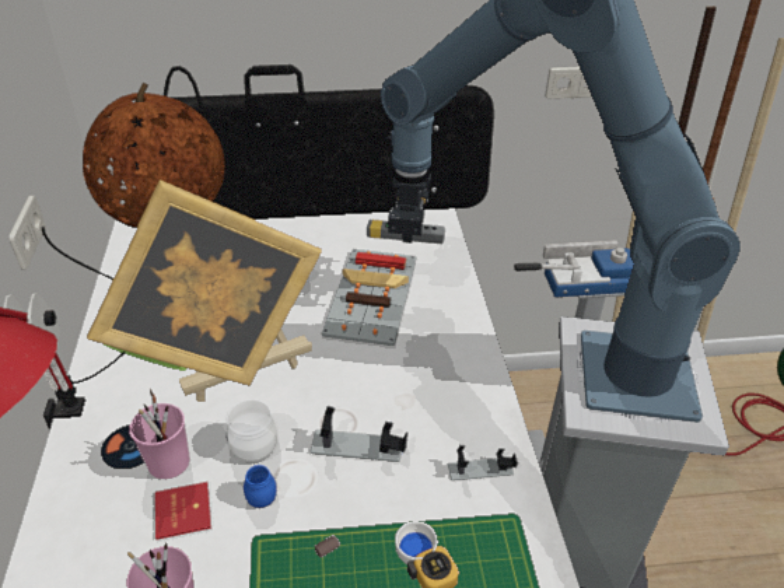

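The reader is held level at (405,232), nose to +x. Red (380,260), gold (374,277) and dark (368,299) are still in their bays. I'll check the nose and sample positions in numbers, then take the readings.

```bash
python3 - <<'E'
from h import *
c=camera("side");b=bay(1)
print("nose pred",proj(c,[[b[0]-.004,b[1]+.01,.172]]).round(1),[q["px"] for q in blobs(c,"yellow",.17,15)])
for i,n in enumerate(("red","gold","dark")):
    q=[q for q in blobs(c,n,.012+H[n]*.6,20) if np.linalg.norm(q["r"]-bay(i))<.05]; print(n,bay(i).round(4),[(w["r"],w["c"],w["L"],w["a"]) for w in q])
E
```

```text
nose pred [[268.3 163.1]] [array([267.8, 163. ]), array([315.5, 393.4]), array([303.5, 394.6]), array([311.1, 413.6])]
red [ 0.5742 -0.266 ] [(array([ 0.5757, -0.2642]), array([ 0.5753, -0.2641]), 117, np.float64(-0.008))]
gold [ 0.5764 -0.1941] [(array([ 0.5786, -0.1908]), array([ 0.5772, -0.1937]), 151, np.float64(-0.003))]
dark [ 0.5786 -0.1221] [(array([ 0.5801, -0.1209]), array([ 0.5799, -0.1201]), 101, np.float64(-0.041))]
```

```bash
python3 - <<'E'
from h import *
for n,i in (("gold",1),("red",0),("dark",2)):
    b=bay(i)+[.001,.0005]
    for z in (.10,.012+H[n]+.03):
        a,A=tool([b[0]-.068,b[1],z],Rz(0)); manip.line_to(a,v=.1,attitude=A)
    manip.pause(2.4)
    c=camera("side"); s=manip.get_state()
    print(n,s["t"],s["grip_width"]*88,"nose pred",proj(c,[[b[0]-.004,b[1]+.01,z+.022]]).round(1),[q["px"] for q in blobs(c,"yellow",.17,15)][:2])
    for j,m in enumerate(("red","gold","dark")):
        q=[q for q in blobs(c,m,.012+H[m]*.6,20) if np.linalg.norm(q["r"]-bay(j))<.05]; print(" ",m,[(w["r"]-bay(j),w["L"],w["a"]) for w in q])
    a,A=tool([b[0]-.068,b[1],.10],Rz(0)); manip.line_to(a,v=.1)
save(c,"s6",1.4)
E
```

```text
gold 50.975 33.616073933753945 nose pred [[267.9 185.6]] [array([267.7, 185.3]), array([315.2, 393.1])]
  red [(array([0.04799349, 0.00244977]), 39, np.float64(-1.396))]
  gold [(array([0.00319783, 0.00268326]), 151, np.float64(-0.061))]
  dark [(array([0.00210217, 0.00201674]), 102, np.float64(-0.017))]
red 55.3333 33.912646523139514 nose pred [[272.2 172.9]] [array([271.8, 172.4]), array([315.4, 393.3])]
  red [(array([0.00109349, 0.00234977]), 118, np.float64(-0.008))]
  gold [(array([0.00059783, 0.00158326]), 148, np.float64(-0.012))]
  dark [(array([0.00150217, 0.00151674]), 101, np.float64(-0.041))]
dark 60.4583 33.61701200062588 nose pred [[263.4 200.8]] [array([263.1, 200.6]), array([315.7, 393.6])]
  red [(array([0.02069349, 0.00134977]), 79, np.float64(-0.036))]
  gold [(array([0.01369783, 0.00968326]), 63, np.float64(-1.484))]
  dark [(array([0.00200217, 0.00281674]), 101, np.float64(0.02))]
```

View pics/s6.png

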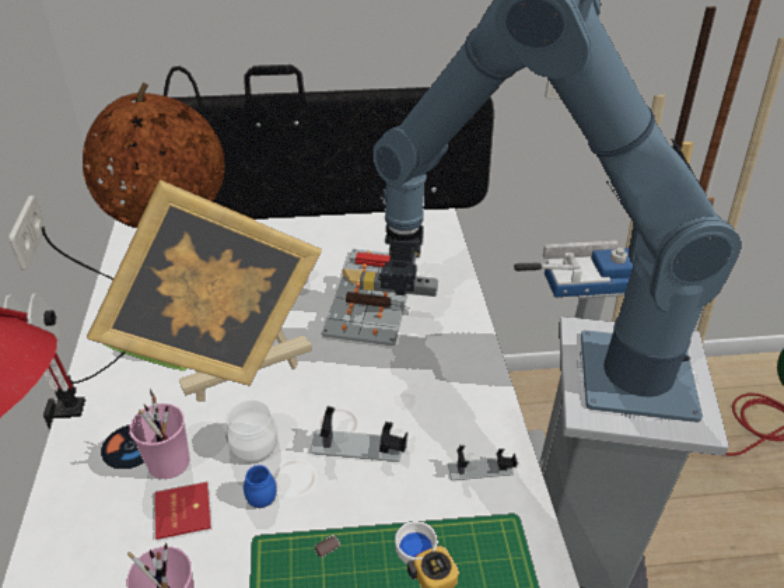

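The dark reading looks right: the window is over the middle of the sample at (368,298). Next is the cradle.

```bash
python3 - <<'E'
from h import *
for p in ([.43,-.03,.16],[.43,.24,.16]):
    a,A=tool(p,Rz(0)); manip.line_to(a,v=.2,attitude=A)
Rd=Rz(CY)@Ry(-np.radians(15)); S=np.array([CR[0],CR[1],.045])+.001*Rd[:,0]
a,A=tool(S+[0,0,.10],Rd); manip.line_to(a,v=.12,attitude=A)
a,A=tool(S+[0,0,.03],Rd); manip.line_to(a,v=.1,attitude=A)
f0=manip.get_state()["wrist_force"]
for dz in (.02,.012,.006,.003,.001):
    a,A=tool(S+[0,0,dz],Rd); manip.line_to(a,v=.03); s=manip.get_state(); df=s["wrist_force"]-f0
    print(dz,df.round(1),s["grip_width"]*88)
    if np.linalg.norm(df)>8: break
c=camera("side"); save(c,"s7",1.4)
q=[q["px"] for q in blobs(c,"yellow",.1,15)]; print(proj(c,[S+Rd@[.064,.01,.022+dz]]),q,s["t"])
E
```

```text
0.02 [1.1 0.2 0.2] 33.671850793367575
0.012 [ 1.1 -0.5 -0.6] 33.78531837587442
0.006 [ 1.6  0.3 -0.1] 33.87246555661172
0.003 [ 0.1 -0.4 -0.5] 33.39394047025501
0.001 [ 0.8 -0.4 -0.1] 33.51169583161834
[[230.56601246 299.04605672]] [array([230.9, 297.1]), array([314.9, 392.8]), array([313.7, 412.7])] 67.0
```

View pics/s7.png

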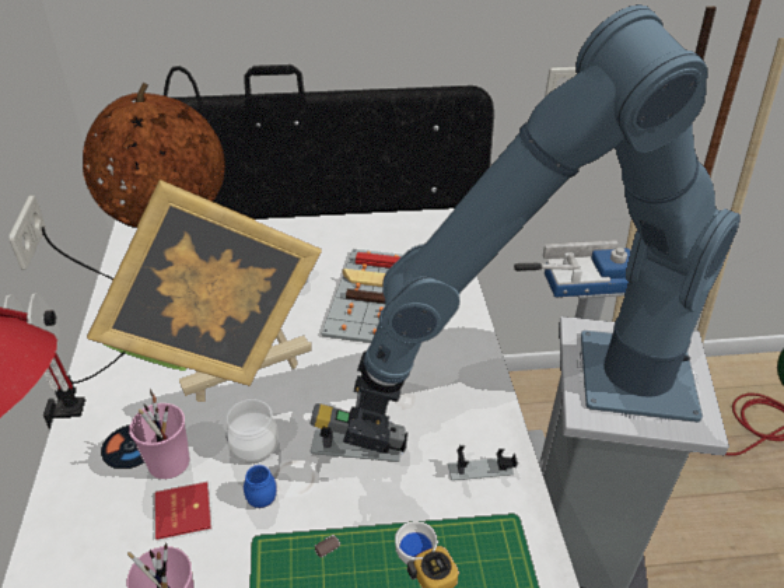

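The reader sits between the cheeks with its nose at (323,416) up-slope. I'll lower it to contact, release and check.

```bash
python3 - <<'E'
from h import *
Rd=Rz(CY)@Ry(-np.radians(15)); S=np.array([CR[0],CR[1],.045])+.001*Rd[:,0]
f0=manip.get_state()["wrist_force"]
for dz in (0,-.001,-.002,-.003):
    a,A=tool(S+[0,0,dz],Rd); manip.line_to(a,v=.02); df=manip.get_state()["wrist_force"]-f0; print(dz,df.round(1))
    if df[2]>2: break
hand.set_gripper(.6); manip.pause(.4)
manip.line_to(a+Rd[:,2]*.12,v=.12)
p=manip.get_state()["position"]; manip.line_to([.36,.27,max(.22,p[2])],v=.2); hand.set_gripper(1.)
try: manip.reach([.25,.5,.3],R(best([.25,.5,.3],np.pi/2)))
except Exception as e: print(e)
manip.pause(.5)
c=camera("side"); save(c,"s8",1.4)
print("nose pred",proj(c,[S+Rd@[.064,.01,.022]]),[q["px"] for q in blobs(c,"yellow",.1,15)])
t=camera("top")
for k in (c,t):
  for j,m in enumerate(("red","gold","dark")):
    q=[q for q in blobs(k,m,.012+H[m]*.6,20) if np.linalg.norm(q["r"]-bay(j))<.08]; print(" ",m,[((w["r"]-bay(j)).round(4),w["L"],w["a"]) for w in q])
cv2.imwrite("pics/t8c.png",cv2.resize(t["image"][130:300,150:400,::-1],None,fx=3,fy=3,interpolation=cv2.INTER_CUBIC))
print(manip.get_state()["t"],manip.get_state()["position"])
E
```

```text
0 [-2.6 -1.1  5.4]
nose pred [[230.48142737 299.2902285 ]] [array([231.4, 292.3]), array([229.4, 301.7]), array([315.3, 393.3]), array([311.7, 412.8])]
  red [(array([0.0015, 0.0019]), 117, np.float64(0.0))]
  gold [(array([0.0014, 0.0019]), 149, np.float64(-0.072))]
  dark [(array([ 0.0043, -0.0088]), 99, np.float64(-0.017))]
  red [(array([-0.001 ,  0.0008]), 119, np.float64(-0.086))]
  gold [(array([-0.0158, -0.0061]), 111, np.float64(-0.028))]
  dark [(array([ 0.0026, -0.0111]), 100, np.float64(-0.066))]
72.75 [0.24999555 0.49997792 0.30000308]
```

View pics/s8.png

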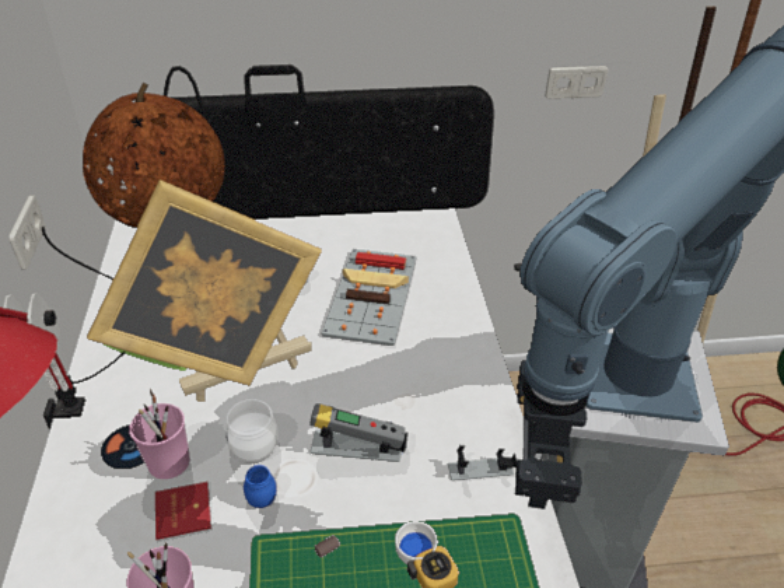

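View pics/t8c.png

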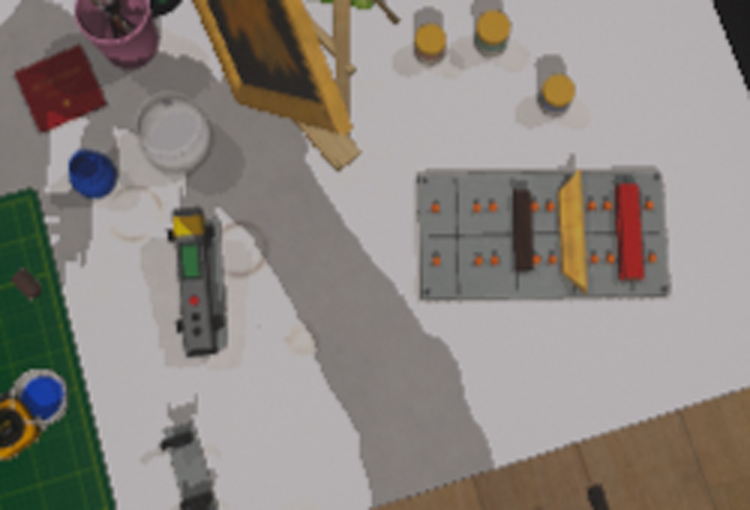

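The reader is seated: nose at (322,415) and within 1-2 px of the prediction. Dark was knocked about 10 mm toward the -y pins, at (523,230) in the top crop. I'll measure it closely and re-centre it.

```bash
cat >> h.py <<'E'
def check(c):
    o={}
    for j,m in enumerate(("red","gold","dark")):
        q=[q for q in blobs(c,m,.012+H[m]*.6,20) if np.linalg.norm(q["r"]-bay(j))<.08]; o[m]=q
        print(" ",m,[((w["r"]-bay(j)).round(4),(w["c"]-bay(j)).round(4),w["L"],w["W"],w["a"]) for w in q])
    return o
E
python3 - <<'E'
from h import *
manip.reach([.40,.25,.35],R(best([.40,.25,.35],-np.pi/2))); manip.line_to([.42,-.05,.35],v=.3)
manip.reach([.45,-.15,.38],R(-np.pi/2))
c=camera("wrist"); print(manip.get_state()["tool_rot"][:,1].round(2)); o=check(c); save(c,"w9",1.0)
E
```

```text
[ 0. -1. -0.]
  red [(array([-0.    ,  0.0021]), array([0.0031, 0.001 ]), 118, 28, np.float64(-0.034))]
  gold [(array([ 0.0025, -0.0056]), array([ 0.0058, -0.0068]), 149, 14, np.float64(-0.05)), (array([0.0231, 0.0108]), array([0.0241, 0.0109]), 29, 5, np.float64(0.019))]
  dark [(array([ 0.0037, -0.0113]), array([ 0.0046, -0.0105]), 101, 23, np.float64(-0.016))]
```

```bash
python3 - <<'E'
from h import *
b=bay(2); p=b+[.0005,-.0108]; th=ST+np.pi/2
hand.set_gripper(.036/.088,15)
t=best([p[0],p[1],.13],th); manip.reach([p[0],p[1],.13],R(t)); manip.line_to([p[0],p[1],.05],v=.15); manip.line_to([p[0],p[1],.0155],v=.05)
f=manip.get_state()["wrist_force"]; hand.set_gripper(0.,15); s=manip.get_state(); print(s["grip_width"]*88,f,s["wrist_force"])
manip.line_to([p[0],p[1],.022],v=.04); d=b-[.0025,0]; manip.line_to([d[0],d[1],.022],v=.04); manip.line_to([d[0],d[1],.016],v=.03)
manip.pause(.2);hand.set_gripper(.036/.088);manip.pause(.2);manip.line_to([d[0],d[1],.13],v=.15)
manip.reach([.45,-.15,.38],R(-np.pi/2)); check(camera("wrist"))
manip.line_to([.42,-.05,.35],v=.3);manip.line_to([.40,.25,.35],v=.3);hand.set_gripper(1.)
manip.reach([.25,.5,.3],R(best([.25,.5,.3],np.pi/2))); manip.pause(.5)
c=camera("side");t=camera("top");print("side");check(c);print("top");check(t)
print([q["px"] for q in blobs(c,"yellow",.1,15)])
x=cv2.resize(t["image"][130:300,150:400,::-1],None,fx=2.2,fy=2.2);y=cv2.resize(c["image"][160:350,170:320,::-1],None,fx=1.6,fy=1.6)
cv2.imwrite("pics/fin.png",np.hstack([x,np.vstack([y,np.zeros((max(0,x.shape[0]-y.shape[0]),y.shape[1],3),np.uint8)])[:x.shape[0]]]))
print(manip.get_state()["t"])
E
```

```text
21.538516032301878 [ 0.2740256  -0.09083267 -0.10444198] [ 0.1803551  -0.53318328  1.2622549 ]
  red [(array([0.0004, 0.0018]), array([0.0027, 0.0006]), 118, 28, np.float64(-0.033))]
  gold [(array([0.0029, 0.0007]), array([ 0.0081, -0.0042]), 149, 25, np.float64(-0.028)), (array([0.0507, 0.0088]), array([0.0505, 0.0086]), 17, 6, np.float64(-0.097))]
  dark [(array([0.0001, 0.0001]), array([0.0009, 0.0002]), 100, 21, np.float64(-0.021))]
side
  red [(array([0.0015, 0.0019]), array([0.0012, 0.0017]), 117, 44, np.float64(0.0))]
  gold [(array([0.0031, 0.0012]), array([0.0008, 0.001 ]), 151, 46, np.float64(-0.057))]
  dark [(array([0.001, 0.002]), array([0.0011, 0.0019]), 100, 38, np.float64(-0.019))]
top
  red [(array([-0.001 ,  0.0008]), array([-0.0026,  0.0012]), 119, 26, np.float64(-0.086))]
  gold [(array([-0.0158, -0.0061]), array([-0.0128, -0.0067]), 111, 10, np.float64(-0.025))]
  dark [(array([-0.0006,  0.0004]), array([-0.0009,  0.0007]), 100, 23, np.float64(-0.065))]
[array([229.2, 301.6]), array([315.3, 393.2]), array([311. , 413.4])]
87.825
```

View pics/fin.png

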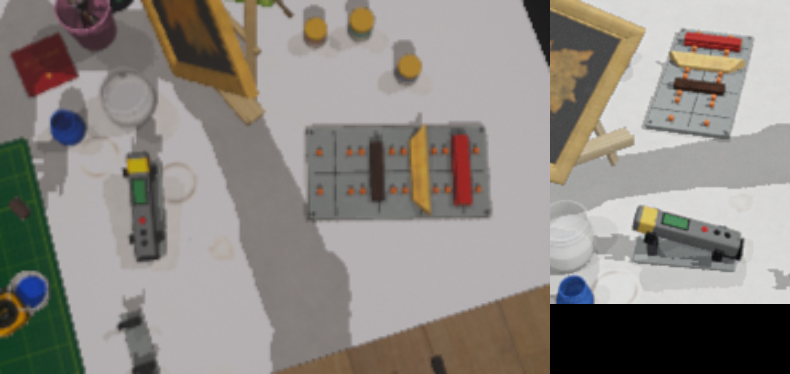

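All three samples are centred, at (376,168), (420,168) and (461,170), and the reader lies in the cradle with its nose up-slope at (137,162). Handing in now.

```bash
python3 -c "
from plant import manip
print(manip.job_done())"
```

```text
the job is handed in; nothing more can be done
None
```

I handed the job in at about 88 s, verdict not shown: red, gold and dark are centred in bays 0–2 (no blue sample was there), read in the order gold, red, dark, and the reader is in its cradle nose up-slope; dark was knocked about 11 mm aside after its reading, so I re-centred it.

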